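# Release the toggle clamp and rack the sharpening stone

### The arm

A 6-joint arm with a two-finger parallel gripper is mounted at the origin on a cart in front of the work surface, level with it; the furniture and walls round the work are solid. World frame = base frame: x ahead of the robot, y to its left, z up, the work surface at z = 0. Lengths are in m, angles in rad, forces in N, time in s.
With the tool pointing down it reaches from about 0.4 to 0.825 m from the base axis. Payload 7 kg.
Tool frame: the origin (TCP) lies at the very end of the fingers, on their centre line; the grasp point (between the pads) lies 19 mm behind it (arm.grip_point_offset is the distance from the TCP to the grasp point, in m); z points along the fingers, y is the line along which they close (so a half turn about z gives the same grasp; the last joint's range is limited). The gripper opens to 88 mm and grips with 3 to 60 N. Pads are 19 mm wide; open, the fingers measure 130 mm over their backs; the gripper's body (78 mm by 193 mm) begins 47 mm behind the grasp point.
Start: joints at [1.072, 0.359, 0.012, 0, -1.224, -0.288], TCP at [0.478, 0.477, 0.227] pointing down, gripper open.
Joint ranges: [-3.07, 3.07], [-1.43, 2.12], [-1.02, 1.25], [-3.03, 1.67], [-3.05, -0], [-3.03, 3.03]. Speed limits (rad/s): [2.39, 2.39, 3.01, 3.14, 3.14, 3.14].

### API

Orientations are given as [roll, pitch, yaw] about the fixed x, y, z axes, in that order (R = Rz(yaw) Ry(pitch) Rx(roll)).
In Python, from station import arm, cams gives the robot as it stands.
- The arm moves only by the shell command python3 -m handwheel 'ROWS' [FORCE]. ROWS is JSON, a list that holds one entry, the list of rows, each a list of 7 numbers: the shift along the tool's x, y, z normalised to -1 to 1, where 1 is 0.08 m, then the turn, a rotation vector about the tool's x, y, z normalised to -1 to 1, where 1 is 0.5 rad, then the closure in counts, from 0 (fully open) to 255 (shut). In form: [[[x, y, z, wx, wy, wz, hand], ...]]. A call has 1 to 5 rows; each row is the pose to reach, as a shift and turn from the pose commanded when the call began, along the tool's axes at that moment; what a row does not reach only later rows make up. A row lasts 1/8 s, in which the tool goes at most 62.5 mm and 10.7 degrees, less where a joint would pass 70% of its speed; a pose out of reach is approached as far as the arm can. A call with a number of a shift or a turn outside -1 to 1 is refused whole. A call with a gripper value outside its range is refused whole. The fingers move at their own pace and stop on an object; FORCE is the grip in N (left out, the last holds). Time passes only in rows, so rows that repeat a pose let the fingers close. It gives the time, the measured TCP pose, the force, the opening and the grip force at its end, in the units of the state.
- arm.get_state(): the state, without advancing time (a new reading comes with each control period).
- cams.grab_frame(name): name is "scene" or "top"; returns the picture (480x640x3 uint8, blue, green, red); there is no depth.
- cams.camera_info(name): a dict with "camera_matrix" (3x3 intrinsics, pixels), "dist_coeffs" ([k1, k2, p1, p2, k3] as OpenCV has them; the pictures are not rectified), "R" (3x3) and "t" (3): a world point X has camera coordinates R X + t. Camera axes: x right, y down, z forward; pixel columns grow to the right and rows downward; lengths in m; the calibration is good to about 2 mm. A picture is of the moment at which its call begins. camera_info takes no time and is no camera call.
- arm.job_done(): hands the job in; it is judged then, once.
The state is a dict: "t": time; "q": joint angles; "qd": joint speeds; "joint_efforts": joint torques, N m; "eef_pos": TCP position; "ee_rot": TCP orientation; "force": force on the tool from outside, world axes, zero at the start; "moment": the same for the moment, N m; "width": finger opening in m; "gripper_force": force on a finger pad.
Only numpy, scipy, OpenCV 4.12 (cv2) and the standard library are available. Lean on these libraries where they do the work, as an engineer would, in place of code of your own. Each camera call takes 0.05 s, during which the arm holds its last target. There are 200 camera calls.

### The job

Flip the upright handle of the toggle clamp over centre and right back to release the sharpening stone, and leave the clamp open. Lift the stone out, lay it on the bare worktop and let go, then take it again the other way (the holder leaves only its two ends free to grip, the drying stand only its long sides) and set it fully down on the stand's rest, lengthwise between the two end posts and centred across the rest. Keep the stone the same face up, set it down gently without dropping it, and leave the mug, the pepper jar, the salt shaker and the sink strainer where they are.

Things in the scene. Friction and masses are not known exactly. Their poses are not given: they have to be found in the camera images.
- stone_holder: Fixed wooden holder. Origin: worktop level below the stone's place; x along the stone, y towards the clamp, z up. Board 50 mm wide (x), y -33 to 133, top at z 14, carries the stone. Cheeks (x +-25, y +-20.7 to +-28.7, up to z 49 mm) hide the stone's long sides; its ends are free and overhang the board by 7 mm.
- clamp_pivot (a point): Pivot of the steel toggle clamp's handle, on the holder at y 93, z 57 mm; axis along x. Clamped, a bar 14 mm wide (top z 67, bolt head to z 71, side plates round its pivot at y 75 to z 72) reaches over the stone and its rubber pad holds the stone down. The bar rises with the handle, slowly at first, and ends 1.67 rad up (tip at z 150), clear of the stone.
- clamp_handle (a joint): Handle angle (rad): 0 upright, clamped (start); 1.4 laid back away from the stone (holder +y), open. 100 mm lever, round black grip 17 to 20 mm thick over its outer 66 mm. Sprung over centre: 0.6 N m (10 N at 60 mm from the pivot) starts it, falling to nothing at 0.5 rad; past that it flips by itself to 1.4 and stays.
- handle_tip (a point): Tip of the clamp handle's grip, on its centre line, 100 mm from the pivot; its frame turns with the handle.
- stone_mid (a point): Centre of the sharpening stone, a loose block 64 (x) x 38 (y) x 36 (z) mm, about 0.2 kg: wooden foot, dark grey layer, pale layer on top. Starts in the holder, x along the holder's x, centre at z 32 mm, 1.7 mm play to each cheek. On the worktop its centre is 18 mm up. A half turn about z makes no difference.
- stand_rest (a point): Middle of the fixed wooden drying stand's rest, on top of its ribs, 14 mm above the worktop; x from post to post, z up. Rest 32 mm wide (y), narrower than the stone: fingers pass on both sides. End posts: inner faces at x +-36 mm, 9 mm thick, tops 46 mm above this point, no room for fingers at the stone's ends. Stone set down: its centre is 18 mm above this point.
- mug: Bystander: dotted white mug, 88 x 124 x 94 mm, origin at the centre of its underside; leave it.
- pepper_jar: Bystander: spice jar, diameter 44, 105 mm tall, origin at the centre of its underside; leave it.
- salt: Bystander: salt shaker, diameter 44, 90 mm tall, origin at the centre of its underside; leave it.
- strainer: Bystander: small steel sink strainer, diameter 55, 23 mm tall, origin at the centre of its underside; leave it.
Not all that is in view belongs to the job. Leave any turquoise look-alike of the part that bears stone_mid alone.

How it is judged:
By the outcome, as a careful person would: the job done as asked, in the order asked, and still so for the second after the job is handed in, with the robot touching nothing.
It also fails if it takes over 61 s, if anything falls off the work surface, if the arm or the gripper's body presses on something with over 40 N, if the wrist force passes 120 N, or if a joint passes its speed limit or range.

## Working session

There is one attempt and no reset: what is moved stays moved. The work goes in short steps, Python scripts to look and compute and a shell command to move; the robot and the scene stay as the last step left them, time stands still between calls to the robot, and variables do not carry over. Pictures are saved under pics/ and viewed, at most 10 in all, crops included, and the job is handed in when it is done.

```bash
mkdir -p pics; ls
python3 - <<'E'
from station import arm,cams
import cv2
for n in("scene","top"):
    cv2.imwrite(f"pics/{n}0.png",cams.grab_frame(n)); i=cams.camera_info(n); print(n,i)
print(arm.get_state())
E
```

```text
pics
scene {'camera_matrix': array([[488.75566818,   0.        , 324.83050161],
       [  0.        , 488.75566818, 238.06567011],
       [  0.        ,   0.        ,   1.        ]]), 'dist_coeffs': array([-0.03935271,  0.        ,  0.        ,  0.        ,  0.        ]), 'R': array([[ 0.47634648, -0.8792524 ,  0.00304017],
       [-0.46449047, -0.25457658, -0.84819772],
       [ 0.74655384,  0.40262386, -0.52967102]]), 't': array([-0.25031366,  0.35288173,  0.91567026])}
top {'camera_matrix': array([[506.74199454,   0.        , 324.4220915 ],
       [  0.        , 506.74199454, 241.03577397],
       [  0.        ,   0.        ,   1.        ]]), 'dist_coeffs': array([-0.05110336,  0.        ,  0.        ,  0.        ,  0.        ]), 'R': array([[ 0.00550596, -0.99779058,  0.06620914],
       [-0.99073445, -0.01442802, -0.13504474],
       [ 0.13570164, -0.06485212, -0.98862494]]), 't': array([0.01878935, 0.56712901, 1.49633347])}
{'t': 0.1, 'q': array([ 1.07209207e+00,  3.59294772e-01,  1.11529785e-02, -3.14211528e-04,
       -1.22410807e+00, -2.88105290e-01]), 'qd': array([-0.00194825, -0.00235943,  0.0019617 ,  0.00210989,  0.0004658 ,
        0.00151956]), 'joint_efforts': array([-5.60339067e-04, -5.84161162e+01,  2.93754011e+01,  7.01553851e+00,
        1.02110737e-02, -4.07653329e-05]), 'eef_pos': array([0.47767344, 0.47629459, 0.2257297 ]), 'ee_rot': array([ 3.14011508e+00, -1.29819970e-04, -7.86916426e-01]), 'force': array([-0.4784927 , -0.58335841, -0.20463042]), 'moment': array([-0.02717464,  0.01570784,  0.00964611]), 'gripper_force': 0.0, 'width': 0.08757101862282897}
```

View pics/scene0.png

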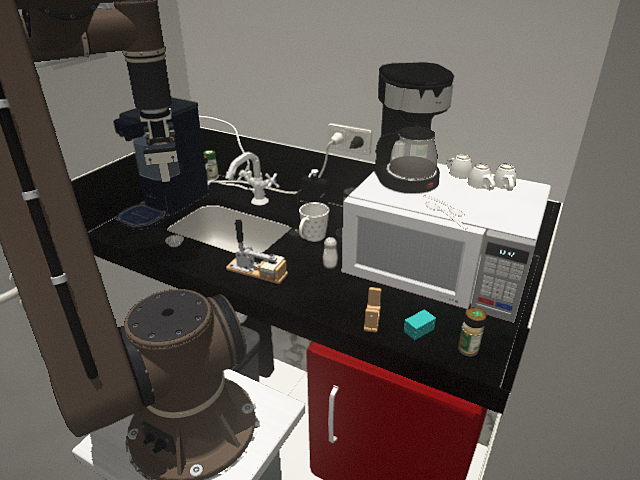

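View pics/top0.png

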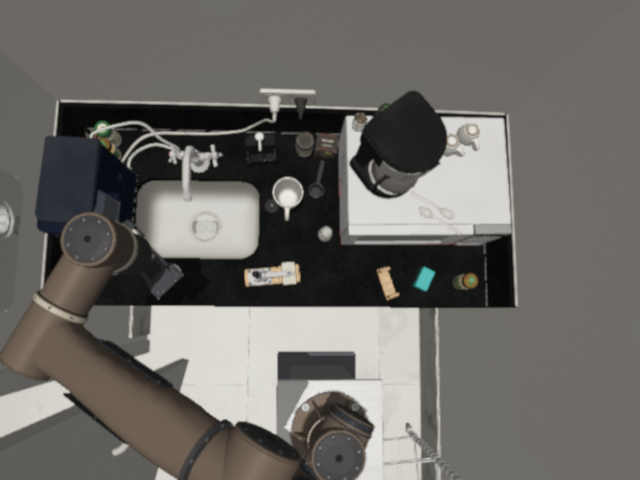

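The scene view shows the holder and clamp near (257,266) with the stone at its right end, the stand near (372,312) and the turquoise decoy at (420,324). In the top view the holder is at (272,274), the stand at (388,283) and the decoy at (424,279). Next I'll enlarge crops.

```bash
cat > u.py <<'E'
import cv2,numpy as np
from station import arm,cams
def crop(img,x0,y0,w,h,s):
    c=cv2.resize(img[y0:y0+h,x0:x0+w],None,fx=s,fy=s,interpolation=cv2.INTER_CUBIC)
    for k in range(0,w,10): cv2.putText(c,str(x0+k),(k*s,8),0,.3,(0,255,255)); cv2.line(c,(k*s,10),(k*s,14),(0,255,255))
    for k in range(10,h,10): cv2.putText(c,str(y0+k),(0,k*s+3),0,.3,(0,255,255)); cv2.line(c,(22,k*s),(26,k*s),(0,255,255))
    return c
def ray(n,u,v):
    i=cams.camera_info(n); p=cv2.undistortPoints(np.array([[[u,v]]],float),i["camera_matrix"],i["dist_coeffs"])[0,0]
    R=i["R"]; return -R.T@i["t"], R.T@np.array([p[0],p[1],1])
def atz(n,u,v,z):
    c,d=ray(n,u,v); return c+d*(z-c[2])/d[2]
def proj(n,X):
    i=cams.camera_info(n); X=np.atleast_2d(np.array(X,float))
    return cv2.projectPoints(X,cv2.Rodrigues(i["R"])[0],i["t"],i["camera_matrix"],i["dist_coeffs"])[0][:,0]
E
python3 - <<'E'
from u import *
a=cv2.imread("pics/top0.png"); b=cv2.imread("pics/scene0.png")
m=np.zeros((600,800,3),np.uint8)
m[0:280,0:400]=crop(a,236,255,80,56,5); m[0:280,400:800]=crop(a,360,255,80,56,5)
m[290:590,0:400]=crop(b,218,214,80,60,5)[:300]; m[290:590,400:800]=crop(b,350,280,80,60,5)
cv2.imwrite("pics/m0.png",m)
E
```

```text
(no output)
```

View pics/m0.png

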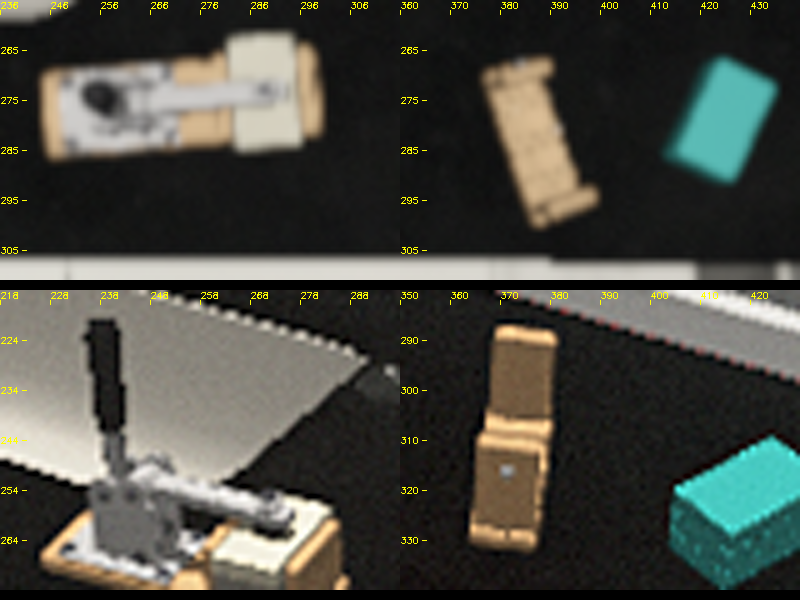

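The top crop gives clean stone-top corners, board corners and stand post tops; the scene crop shows the handle tip at about (238,220).

Run:
```python
from u import *
from scipy.optimize import least_squares
T=lambda X,Y,x0=236,o=0:((X-o)/5-.4+x0,Y/5-.4+255)
S=lambda X,Y,x0=218,o=0,y0=214:((X-o)/5-.4+x0,(Y-290)/5-.4+y0)
obs=[("top",T(227,36),(32,19,50)),("top",T(294,33),(32,-19,50)),("top",T(236,152),(-32,19,50)),("top",T(303,147),(-32,-19,50)),
("top",T(41,73),(25,133,14)),("top",T(49,159),(-25,133,14)),("scene",S(332,508),(32,-19,50)),("scene",S(101,320),(0,93,157)),("scene",S(42,552),(25,133,14)) ][:8]
def pose(p,L):
    c,s=np.cos(p[2]),np.sin(p[2]); x,y,z=np.array(L)/1000; return np.array([p[0]+c*x-s*y,p[1]+s*x+c*y,z])
def f(p,obs=obs): return np.concatenate([proj(n,pose(p,L))[0]-np.array(q) for n,q,L in obs])
r=least_squares(f,[.5,.1,0]);print("holder",r.x,np.round(r.fun.reshape(-1,2),1))
print("pivot",pose(r.x,(0,93,57)), "tip",pose(r.x,(0,93,157)))
a=atz("top",*T(520,73,360,400),.06);b=atz("top",*T(567,207,360,400),.06)
d=b-a;print("posts",a,b,np.linalg.norm(d),"mid",(a+b)/2,"ang",np.arctan2(d[1],d[0]))
# scene check: post tops
a2=atz("scene",*S(525,333,350,400,280),.06);b2=atz("scene",*S(510,439,350,400,280),.06);print(a2,b2,np.linalg.norm(b2-a2))
for n,uv in(("scene",(239,240)),):print(proj("scene",[a,b]))
```

```text
holder [0.46780082 0.13025415 0.09463752] [[ 0.7  1.1]
 [ 0.   0.6]
 [ 0.6 -0.6]
 [-0.  -0.7]
 [ 0.6  0.2]
 [ 0.1 -0.5]
 [-0.9 -1.1]
 [-0.6 -0.9]]
pivot [0.45901266 0.22283799 0.057     ] tip [0.45901266 0.22283799 0.157     ]
posts [ 0.48155787 -0.15166958  0.06      ] [ 0.40203949 -0.17916306  0.06      ] 0.08413716827189302 mid [ 0.44179868 -0.16541632  0.06      ] ang -2.808709089382327
[ 0.47868917 -0.16148204  0.06      ] [ 0.40341714 -0.18685575  0.06      ] 0.07943364935921086
[[371.34819313 286.36345309]
 [368.25816753 308.69311451]]
```

The two views disagree by 9 mm on the stand because the post sides show in the top view. I need closer crops.

Run:
```python
from u import *
a=cv2.imread("pics/top0.png"); b=cv2.imread("pics/scene0.png")
m=np.zeros((600,800,3),np.uint8)
m[0:500,0:240]=crop(b,360,284,24,50,10); m[0:400,250:530]=crop(a,373,264,28,40,10); m[0:280,535:795]=crop(b,258,248,26,28,10)
m[300:590,545:795]=crop(a,278,258,25,29,10)
cv2.imwrite("pics/m1.png",m)
for n in("top","scene"):print(ray(n,0,0)[0])
```

```text
[0.35871588 0.12397079 1.55465635]
[-0.40045092 -0.49892416  0.78507848]
```

View pics/m1.png

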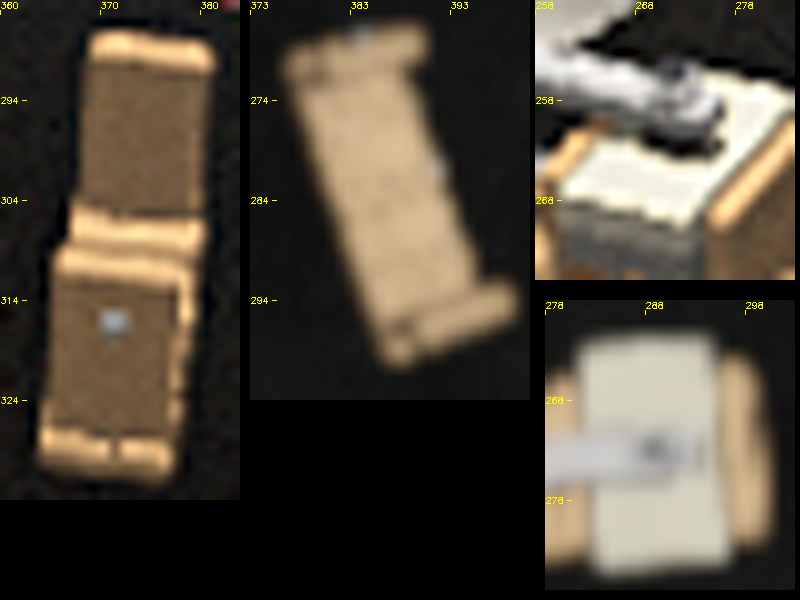

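Run:
```python
from u import *
from scipy.optimize import least_squares
k=lambda X,Y,ox,oy,x0,y0:((X-ox)/10-.45+x0,(Y-oy)/10-.45+y0)
St=lambda X,Y:("scene",k(X,Y,0,0,360,284)); Tt=lambda X,Y:("top",k(X,Y,250,0,373,264))
Sh=lambda X,Y:("scene",k(X,Y,535,0,258,248)); Th=lambda X,Y:("top",k(X,Y,545,300,278,258))
def fit(obs,p0):
    def pose(p,L):
        c,s=np.cos(p[2]),np.sin(p[2]); x,y,z=np.array(L)/1000; return np.array([p[0]+c*x-s*y,p[1]+s*x+c*y,z])
    r=least_squares(lambda p:np.concatenate([proj(o[0],pose(p,L))[0]-np.array(o[1]) for o,L in obs]),p0)
    print(r.x,np.round(r.fun.reshape(-1,2),1).tolist()); return lambda L:pose(r.x,L)
so=[(St(151,53),(40.5,0,60)),(St(124,267),(-40.5,0,60))]; to=[(Tt(375,55),(40.5,0,60)),(Tt(465,310),(-40.5,0,60))]
for o in(so,to,so+to): fit(o,[.44,-.17,.3])
sh=[(Sh(563,185),(-32,19,50)),(Sh(690,225),(-32,-19,50)),(Sh(790,95),(32,-19,50)),(("scene",(237.8,219.6)),(0,93,157))]
th=[(Th(578,345),(32,19,50)),(Th(712,333),(32,-19,50)),(Th(730,555),(-32,-19,50)),(Th(598,575),(-32,19,50)),(("top",(243.8,269.2)),(25,133,14)),(("top",(245.4,286.4)),(-25,133,14))]
fit(sh,[.46,.13,.1]);fit(th,[.46,.13,.1]);P=fit(sh+th,[.46,.13,.1])
print(P((0,93,57)),P((0,93,140)),P((0,75,130)))
```

```text
[ 0.43881771 -0.17565254  0.33432615] [[0.0, -0.2], [-0.0, 0.2]]
[ 0.44420518 -0.16921508  0.33452565] [[-0.0, -0.1], [0.0, 0.1]]
[ 0.44245532 -0.17264298  0.33590885] [[-0.6, -1.4], [-0.6, -1.2], [1.1, 0.5], [1.2, 0.7]]
[0.46591187 0.1262157  0.11583998] [[-0.5, 0.4], [-0.1, -0.3], [0.8, -0.3], [-0.2, 0.1]]
[0.46887175 0.13149109 0.10688565] [[0.3, 0.6], [-0.4, 0.6], [-0.1, -0.2], [0.2, -0.9], [0.1, 0.4], [-0.1, -0.3]]
[0.46864372 0.12989493 0.10853979] [[-1.1, -0.5], [-0.8, -1.3], [0.2, -1.1], [-0.6, -0.8], [0.8, 0.7], [0.1, 0.6], [0.4, -0.1], [0.8, -0.9], [0.6, 0.5], [0.4, -0.2]]
[0.45856933 0.22234766 0.057     ] [0.45856933 0.22234766 0.14      ] [0.46051921 0.20445358 0.13      ]
```

The scene and top camera offsets agree with each other in relative terms, so I'll use the mean and refine it by contact. Now turn, close the hand and go over the clamp at height.

```bash
H="python3 -m handwheel"
$H '[[[0,0,0,0,0,0.35,255],[0,0,0,0,0,0.7,255],[0,0,0,0,0,1,255]]]' 20 >/dev/null
$H '[[[0,0,0,0,0,0.352,255],[0,0,0,0,0,0.352,255]]]' >/dev/null
$H '[[[0.45,0.07,0,0,0,0,255],[0.88,0.146,0,0,0,0,255]]]' >/dev/null
$H '[[[0.45,0.07,0,0,0,0,255],[0.88,0.146,0,0,0,0,255]]]' >/dev/null
$H '[[[0.45,0.07,0,0,0,0,255],[0.88,0.146,0,0,0,0,255]]]' >/dev/null
$H '[[[0.45,0.07,0,0,0,0,255],[0.88,0.146,0,0,0,0,255],[0.88,0.146,0,0,0,0,255]]]'
cat > st.py <<'E'
import sys,numpy as np
from u import *
from scipy.spatial.transform import Rotation as Ro
s=arm.get_state();R=Ro.from_euler("xyz",s["ee_rot"]).as_matrix()
print("t",round(s["t"],2),"pos",s["eef_pos"].round(4),"rot",s["ee_rot"].round(3),"F",s["force"].round(1),"w",round(s["width"],4),"gf",round(s["gripper_force"],1),"q",s["q"].round(2))
if len(sys.argv)>1:
    T=np.array([float(a) for a in sys.argv[1:4]]);print("shift units",(R.T@(T-s["eef_pos"])/.08).round(3))
    if len(sys.argv)>4:
        Rt=Ro.from_euler("xyz",[np.pi,0,float(sys.argv[4])]).as_matrix();print("turn units",(Ro.from_matrix(R.T@Rt).as_rotvec()/.5).round(3))
E
python3 st.py .462 .1915 .125 -1.463
```

```text
t: 1.85
eef_pos: [0.4615, 0.1897, 0.2268]
ee_rot: [-3.141, 0.0, -1.46]
force: [-0.3, -0.4, 0.4]
width: 0.0004
gripper_force: 0.0
t 1.85 pos [0.4615 0.1897 0.2268] rot [-3.141  0.    -1.46 ] F [-0.3 -0.4  0.4] w 0.0004 gf 0.0 q [ 0.78  0.07 -0.37 -0.   -1.14 -0.67]
shift units [-0.021 -0.009  1.273]
turn units [-0.     0.001  0.005]
```

```bash
H="python3 -m handwheel"
$H '[[[0,0,0.5,0,0,0,255],[0,0,0.9,0,0,0,255]]]' >/dev/null
$H '[[[0,0,0.37,0,0,0,255],[0,0,0.37,0,0,0,255],[0,0,0.37,0,0,0,255]]]' >/dev/null
python3 st.py
python3 - <<'E'
from u import *
a=cams.grab_frame("top"); b=cams.grab_frame("scene")
m=np.zeros((600,800,3),np.uint8)
m[0:300,0:400]=crop(a,236,230,80,60,5); m[0:560,400:800]=crop(b,208,170,80,112,5)
cv2.imwrite("pics/m2.png",m)
s=arm.get_state(); print(proj("scene",s["eef_pos"]),proj("top",s["eef_pos"]))
E
```

```text
t 2.48 pos [0.4625 0.1923 0.126 ] rot [-3.141  0.    -1.461] F [0.4 0.1 0.4] w 0.0005 gf 0.0 q [ 0.79  0.17 -0.51  0.   -0.9  -0.68]
[[248.52653983 231.09538059]] [[266.63485897 272.70533531]]
```

View pics/m2.png

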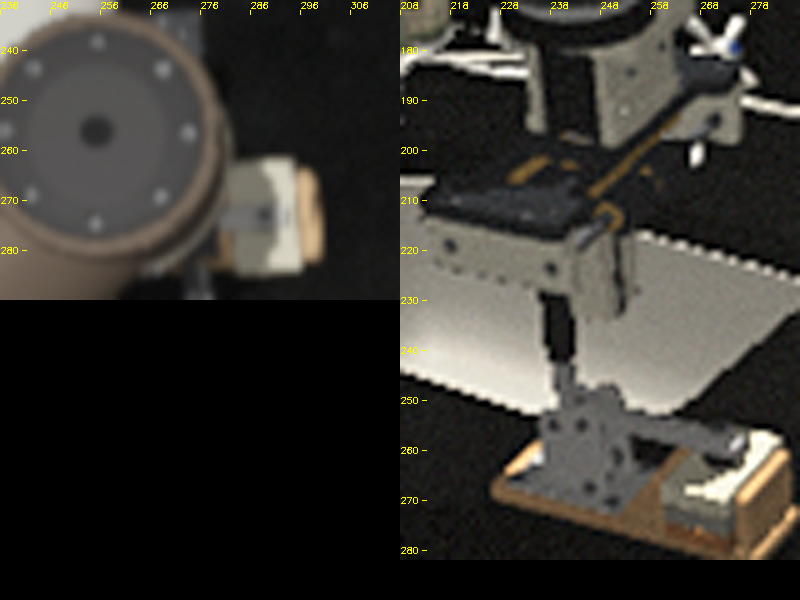

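The fingers are right beside the upright handle on the stone side (fingertips at (248,233), handle at (240,240)). Push.

```bash
H="python3 -m handwheel"
$H '[[[-0.12,0,0,0,0,0,255],[-0.22,0,0,0,0,0,255],[-0.32,0,0,0,0,0,255]]]'
$H '[[[-0.1,0,0,0,0,0,255],[-0.2,0,0,0,0,0,255],[-0.3,0,0,0,0,0,255],[-0.3,0,0,0,0,0,255]]]'
```

```text
t: 2.95
eef_pos: [0.4594, 0.2165, 0.1258]
ee_rot: [-3.141, -0.002, -1.462]
force: [2.9, -6.6, 1.2]
width: 0.0003
gripper_force: 3.7
t: 3.45
eef_pos: [0.4568, 0.2422, 0.1253]
ee_rot: [-3.141, 0.001, -1.462]
force: [0.9, 0.6, 0.1]
width: 0.0008
gripper_force: 0.0
```

```bash
H="python3 -m handwheel"
$H '[[[0,0,-0.5,0,0,0,255],[0,0,-1,0,0,0,255]]]' >/dev/null
$H '[[[0.35,0,-0.1,0,0,0,0],[0.7,0,-0.1,0,0,0,0]]]' >/dev/null
$H '[[[0.35,0,0,0,0,0,0],[0.7,0,0,0,0,0,0],[0.7,0,0,0,0,0,0],[0.7,0,0,0,0,0,0]]]' >/dev/null
python3 st.py .4686 .1299 .015 -1.463
python3 - <<'E'
from u import *
b=cams.grab_frame("scene")
cv2.imwrite("pics/m3.png",crop(b,200,165,120,110,5))
E
```

```text
t 4.45 pos [0.4689 0.13   0.2133] rot [-3.141e+00  1.000e-03 -1.463e+00] F [-0.4  0.6  0.2] w 0.0544 gf 0.0 q [ 0.68  0.05 -0.41 -0.   -1.1  -0.57]
shift units [0.003 0.006 2.479]
turn units [-0.002  0.002 -0.   ]
```

View pics/m3.png

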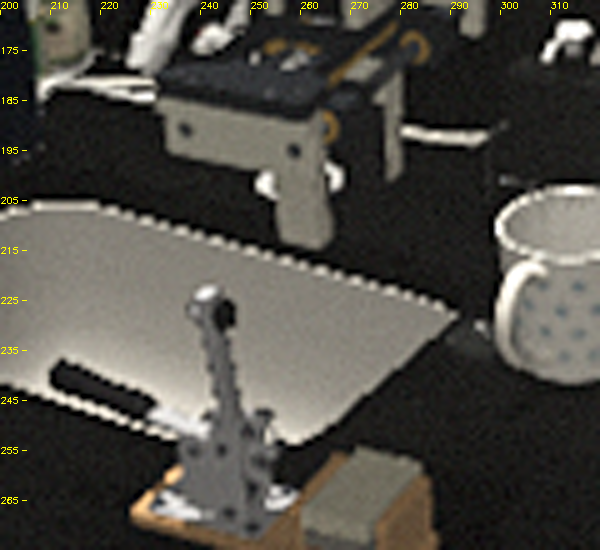

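The clamp is open: bar upright at (245,260) up to (240,223), handle laid back to (210,238). The stone's dull top is free at (272,258). Go down over its ends.

```bash
H="python3 -m handwheel"
$H '[[[0,0,0.45,0,0,0,0],[0,0,0.9,0,0,0,0]]]' >/dev/null
$H '[[[0,0,0.45,0,0,0,0],[0,0,0.9,0,0,0,0],[0,0,0.9,0,0,0,0]]]'
$H '[[[0,0,0.15,0,0,0,0],[0,0,0.32,0,0,0,0],[0,0,0.5,0,0,0,0],[0,0,0.68,0,0,0,0],[0,0,0.68,0,0,0,0]]]'
python3 st.py
python3 - <<'E'
from u import *
b=cams.grab_frame("scene")
cv2.imwrite("pics/m4.png",crop(b,220,185,100,100,6))
E
```

```text
t: 5.12
eef_pos: [0.467, 0.1291, 0.0669]
ee_rot: [3.137, -0.003, -1.462]
force: [0.1, -0.3, 0.2]
width: 0.0874
gripper_force: 0.0
t: 5.75
eef_pos: [0.4678, 0.129, 0.0133]
ee_rot: [3.139, -0.001, -1.463]
force: [-0.5, -0.6, 0.3]
width: 0.0875
gripper_force: 0.0
t 5.75 pos [0.4678 0.129  0.0133] rot [ 3.139e+00 -1.000e-03 -1.463e+00] F [-0.5 -0.6  0.3] w 0.0875 gf 0.0 q [ 0.68  0.31 -0.66 -0.   -0.61 -0.57]
```

View pics/m4.png

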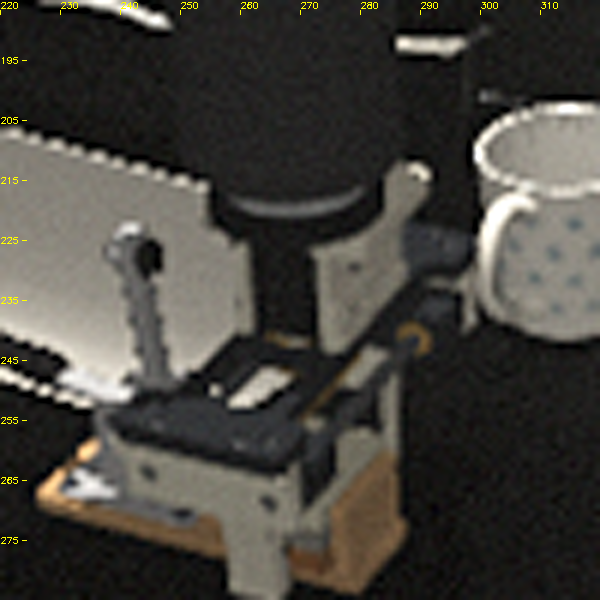

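The fingers straddle the two ends with no contact. Grip.

```bash
H="python3 -m handwheel"
$H '[[[0,0,0,0,0,0,255],[0,0,0,0,0,0,255],[0,0,0,0,0,0,255],[0,0,0,0,0,0,255]]]' 30
$H '[[[0,0,0,0,0,0,255],[0,0,0,0,0,0,255],[0,0,-0.05,0,0,0,255]]]'
$H '[[[0,0,-0.2,0,0,0,255],[0,0,-0.4,0,0,0,255],[0,0,-0.6,0,0,0,255]]]'
$H '[[[0,0,-0.4,0,0,0,255],[0,0,-0.75,0,0,0,255],[0,0,-0.75,0,0,0,255]]]'
python3 st.py .5 -.03 .118 -1.236
```

```text
t: 6.3
eef_pos: [0.4686, 0.1296, 0.0149]
ee_rot: [-3.141, 0.0, -1.463]
force: [-2.0, -0.5, 4.5]
width: 0.0634
gripper_force: 30.0
t: 6.68
eef_pos: [0.4683, 0.1294, 0.0184]
ee_rot: [3.141, -0.0, -1.463]
force: [0.0, -0.1, -1.8]
width: 0.0637
gripper_force: 30.0
t: 7.05
eef_pos: [0.4684, 0.1294, 0.067]
ee_rot: [3.141, -0.0, -1.463]
force: [0.6, -0.9, -2.3]
width: 0.0639
gripper_force: 30.0
t: 7.42
eef_pos: [0.4697, 0.1303, 0.1286]
ee_rot: [-3.138, 0.002, -1.463]
force: [0.0, -0.6, -1.7]
width: 0.0637
gripper_force: 30.0
t 7.42 pos [0.4697 0.1303 0.1286] rot [-3.138e+00  2.000e-03 -1.463e+00] F [ 0.  -0.6 -1.7] w 0.0637 gf 30.0 q [ 0.68  0.14 -0.53  0.   -0.9  -0.57]
shift units [ 2.034 -0.159  0.129]
turn units [-0.008  0.003 -0.453]
```

```bash
H="python3 -m handwheel"
$H '[[[0,0,0,0,0,-0.23,255],[0,0,0,0,0,-0.453,255],[0,0,0,0,0,-0.453,255]]]' >/dev/null
python3 st.py .44 -.05 .06 -1.236
python3 -c "
from u import *
print(atz('top',325,232,.09))"
```

```text
t 7.8 pos [0.468  0.1292 0.1257] rot [ 3.14  -0.    -1.237] F [-0.3 -0.3 -2.3] w 0.0638 gf 30.0 q [ 0.68  0.14 -0.53 -0.   -0.89 -0.34]
shift units [2.002 1.063 0.823]
turn units [ 0.003 -0.    -0.003]
[0.5865132  0.02634184 0.09      ]
```

```bash
H="python3 -m handwheel"
$H '[[[0.33,0.18,0,0,0,0,255],[0.667,0.354,0,0,0,0,255]]]' >/dev/null
$H '[[[0.33,0.18,0,0,0,0,255],[0.667,0.354,0,0,0,0,255]]]' >/dev/null
$H '[[[0.33,0.18,0,0,0,0,255],[0.667,0.354,0,0,0,0,255],[0.667,0.354,0,0,0,0,255]]]' >/dev/null
$H '[[[0,0,0.4,0,0,0,255],[0,0,0.8,0,0,0,255],[0,0,0.8,0,0,0,255]]]' >/dev/null
$H '[[[0,0,0.2,0,0,0,255],[0,0,0.4,0,0,0,255],[0,0,0.6,0,0,0,255],[0,0,0.6,0,0,0,255],[0,0,0.6,0,0,0,255]]]' >/dev/null
python3 st.py .44 -.05 .001 -1.236
```

```text
t 9.68 pos [ 0.4418 -0.0492  0.0156] rot [-3.14  -0.    -1.236] F [-0.2  0.1 -1.5] w 0.0641 gf 30.0 q [ 0.34  0.25 -0.75  0.   -0.58 -0.  ]
shift units [0.003 0.024 0.183]
turn units [-0.003 -0.    -0.   ]
```

```bash
H="python3 -m handwheel"
$H '[[[0,0,0.06,0,0,0,255],[0,0,0.12,0,0,0,255],[0,0,0.155,0,0,0,255],[0,0,0.155,0,0,0,255],[0,0,0.155,0,0,0,255]]]'
$H '[[[0,0,0.008,0,0,0,255],[0,0,0.016,0,0,0,255],[0,0,0.016,0,0,0,255]]]'
```

```text
t: 10.3
eef_pos: [0.441, -0.0495, 0.0022]
ee_rot: [3.142, -0.0, -1.236]
force: [-0.2, -0.3, -2.1]
width: 0.064
gripper_force: 30.0
t: 10.68
eef_pos: [0.4409, -0.0495, 0.0009]
ee_rot: [-3.142, -0.0, -1.236]
force: [-0.5, -0.5, -1.6]
width: 0.0638
gripper_force: 30.0
```

```bash
H="python3 -m handwheel"
$H '[[[0,0,0.006,0,0,0,255],[0,0,0.012,0,0,0,255],[0,0,0.012,0,0,0,255]]]'
python3 st.py
```

```text
t: 11.05
eef_pos: [0.441, -0.0495, 0.0009]
ee_rot: [-3.141, -0.0, -1.236]
force: [-5.2, 1.4, 15.8]
width: 0.0635
gripper_force: 30.0
t 11.05 pos [ 0.441  -0.0495  0.0009] rot [-3.141 -0.    -1.236] F [-5.2  1.4 15.8] w 0.0635 gf 30.0 q [ 0.34  0.28 -0.76  0.   -0.53 -0.  ]
```

Contact with the worktop. Release, lift and look.

```bash
H="python3 -m handwheel"
$H '[[[0,0,-0.008,0,0,0,255],[0,0,-0.008,0,0,0,0],[0,0,-0.008,0,0,0,0],[0,0,-0.008,0,0,0,0],[0,0,-0.008,0,0,0,0]]]'
$H '[[[0,0,0,0,0,0,0],[0,0,-0.2,0,0,0,0],[0,0,-0.6,0,0,0,0],[0,0,-1,0,0,0,0]]]'
$H '[[[0,0,-0.2,0,0,0.35,0],[0,0,-0.2,0,0,0.7,0],[0,0,-0.2,0,0,1,0]]]' >/dev/null
$H '[[[0,0,0,0,0,0.35,0],[0,0,0,0,0,0.7,0],[0,0,0,0,0,1,0]]]' >/dev/null
$H '[[[0,0,0,0,0,0.35,0],[0,0,0,0,0,0.7,0],[0,0,0,0,0,1,0]]]' >/dev/null
$H '[[[0,0,0,0,0,0.142,0],[0,0,0,0,0,0.142,0],[0,0,0,0,0,0.142,0]]]' >/dev/null
python3 st.py .441 -.0495 .006 -2.807
python3 - <<'E'
from u import *
a=cams.grab_frame("scene")
s=arm.get_state()
cv2.imwrite("pics/m5.png",crop(a,270,230,110,100,6))
c,t=.441,-.0495
Y=.335
P=[[c+np.cos(Y)*x-np.sin(Y)*y,t+np.sin(Y)*x+np.cos(Y)*y,.036] for x,y in((-.032,.019),(-.032,-.019),(.032,-.019),(.032,.019))]
print(proj("scene",P).round(1).tolist())
E
```

```text
t: 11.68
eef_pos: [0.4409, -0.0495, 0.0005]
ee_rot: [3.141, -0.0, -1.236]
force: [0.2, 1.1, 0.3]
width: 0.0875
gripper_force: 0.0
t: 12.18
eef_pos: [0.4406, -0.0496, 0.0813]
ee_rot: [3.141, -0.0, -1.236]
force: [1.1, -0.2, 0.3]
width: 0.0879
gripper_force: 0.0
t 13.68 pos [ 0.4409 -0.0495  0.0966] rot [ 3.142  0.    -2.806] F [ 0.2  0.5 -0.3] w 0.088 gf 0.0 q [ 0.34  0.11 -0.66 -0.   -0.8  -1.57]
shift units [-0.002 -0.     1.132]
turn units [0.    0.    0.003]
[[316.4, 298.1], [331.9, 299.7], [335.7, 283.8], [320.8, 282.3]]
```

View pics/m5.png

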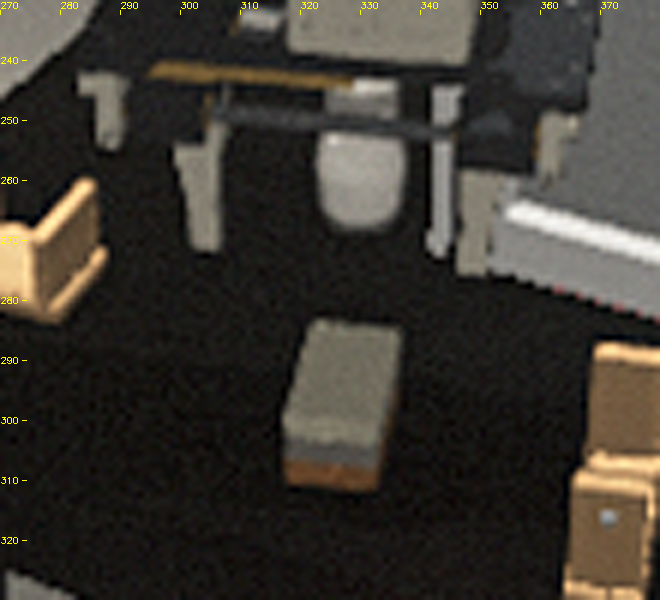

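The stone stands upright on the worktop with its top at (317–336, 283–302), free of the gripper. The projection bias matches the other scene readings. Regrasp across its long sides.

```bash
H="python3 -m handwheel"
$H '[[[0,0,0.35,0,0,0,0],[0,0,0.7,0,0,0,0],[0,0,0.7,0,0,0,0]]]' >/dev/null
$H '[[[0,0,0.2,0,0,0,0],[0,0,0.42,0,0,0,0],[0,0,0.42,0,0,0,0],[0,0,0.42,0,0,0,0]]]'
$H '[[[0,0,0,0,0,0,255],[0,0,0,0,0,0,255],[0,0,0,0,0,0,255],[0,0,0,0,0,0,255],[0,0,0,0,0,0,255]]]' 30
$H '[[[0,0,0,0,0,0,255],[0,0,0,0,0,0,255],[0,0,0,0,0,0,255],[0,0,0,0,0,0,255]]]'
$H '[[[0,0,-0.1,0,0,0,255],[0,0,-0.3,0,0,0,255],[0,0,-0.7,0,0,0,255],[0,0,-1,0,0,0,255]]]'
python3 st.py .4425 -.172 .09 -2.807
```

```text
t: 14.6
eef_pos: [0.4416, -0.0494, 0.008]
ee_rot: [-3.141, 0.001, -2.807]
force: [0.0, 0.7, 0.3]
width: 0.0875
gripper_force: 0.0
t: 15.22
eef_pos: [0.4409, -0.0496, 0.007]
ee_rot: [-3.142, -0.0, -2.807]
force: [0.1, 0.6, -0.1]
width: 0.0429
gripper_force: 0.0
t: 15.72
eef_pos: [0.4409, -0.0495, 0.0069]
ee_rot: [3.142, -0.0, -2.807]
force: [0.5, -0.4, -0.4]
width: 0.0378
gripper_force: 30.0
t: 16.23
eef_pos: [0.4409, -0.0495, 0.0884]
ee_rot: [-3.142, 0.0, -2.807]
force: [0.8, -0.5, -2.3]
width: 0.0383
gripper_force: 30.0
t 16.23 pos [ 0.4409 -0.0495  0.0884] rot [-3.142  0.    -2.807] F [ 0.8 -0.5 -2.3] w 0.0383 gf 30.0 q [ 0.34  0.12 -0.67  0.   -0.78 -1.57]
shift units [ 0.483 -1.453 -0.02 ]
turn units [-0.     0.001 -0.   ]
```

```bash
H="python3 -m handwheel"
$H '[[[0.12,-0.36,0,0,0,0,255],[0.2415,-0.7265,0,0,0,0,255]]]' >/dev/null
$H '[[[0.12,-0.36,0,0,0,0,255],[0.2415,-0.7265,0,0,0,0,255],[0.2415,-0.7265,0,0,0,0,255],[0.2415,-0.7265,0,0,0,0,255]]]' >/dev/null
python3 st.py .4425 -.172 .09 -2.807
python3 - <<'E'
from u import *
a=cams.grab_frame("scene")
cv2.imwrite("pics/m6.png",crop(a,335,245,80,95,6))
s=arm.get_state()["eef_pos"];Y=.335
def W(o,x,y,z): return [o[0]+np.cos(Y)*x-np.sin(Y)*y,o[1]+np.sin(Y)*x+np.cos(Y)*y,z]
print(proj("scene",[W(s,x,y,s[2]+dz) for x,y,dz in((-.032,.019,.029),(-.032,-.019,.029),(-.032,.019,-.007),(-.032,-.019,-.007))]).round(1).tolist())
print(proj("scene",[W((.4425,-.172),x,0,.06) for x in(-.0405,.0405)]).round(1).tolist())
E
```

```text
t 16.98 pos [ 0.4422 -0.172   0.0871] rot [ 3.141 -0.    -2.808] F [-0.9 -0.6 -1.3] w 0.0379 gf 30.0 q [ 0.05  0.17 -0.61 -0.   -0.79 -1.28]
shift units [-0.003 -0.001 -0.036]
turn units [ 0.    -0.    -0.002]
[[364.1, 286.3], [381.2, 288.0], [363.4, 298.9], [380.2, 300.6]]
[[371.1, 309.0], [373.9, 287.4]]
```

View pics/m6.png

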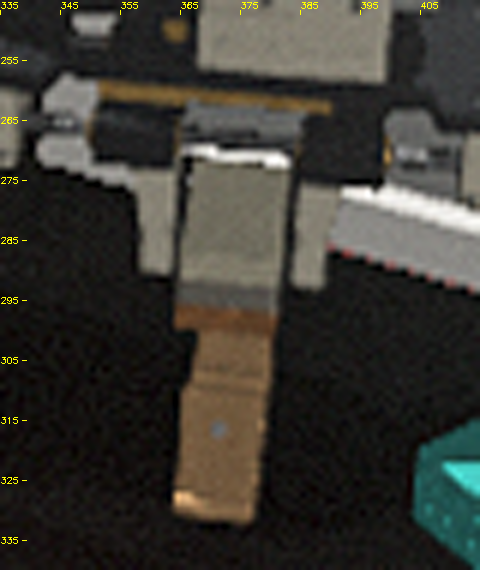

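The stone hangs over the rest, its end face (364–381, 299) in line with the posts to within 1 mm after the bias. Lower step by step.

```bash
H="python3 -m handwheel"
$H '[[[0,0,0.15,0,0,0,255],[0,0,0.3,0,0,0,255],[0,0,0.37,0,0,0,255],[0,0,0.37,0,0,0,255]]]'
$H '[[[0,0,0.15,0,0,0,255],[0,0,0.3,0,0,0,255],[0,0,0.38,0,0,0,255],[0,0,0.38,0,0,0,255],[0,0,0.38,0,0,0,255]]]'
python3 st.py .442 -.172 .0215 -2.807
```

```text
t: 17.52
eef_pos: [0.442, -0.1719, 0.0566]
ee_rot: [3.141, -0.002, -2.807]
force: [0.3, -0.1, -2.4]
width: 0.0378
gripper_force: 30.0
t: 18.15
eef_pos: [0.4427, -0.1721, 0.0271]
ee_rot: [-3.141, 0.0, -2.807]
force: [-0.7, -0.5, -1.0]
width: 0.0378
gripper_force: 30.0
t 18.15 pos [ 0.4427 -0.1721  0.0271] rot [-3.141  0.    -2.807] F [-0.7 -0.5 -1. ] w 0.0378 gf 30.0 q [ 0.05  0.27 -0.67  0.   -0.63 -1.28]
shift units [0.008 0.004 0.07 ]
turn units [-0.  0. -0.]
```

```bash
H="python3 -m handwheel"
$H '[[[0,0,0.025,0,0,0,255],[0,0,0.05,0,0,0,255],[0,0,0.06,0,0,0,255],[0,0,0.06,0,0,0,255],[0,0,0.06,0,0,0,255]]]'
$H '[[[0,0,0.008,0,0,0,255],[0,0,0.012,0,0,0,255],[0,0,0.012,0,0,0,255]]]'
```

```text
t: 18.77
eef_pos: [0.4426, -0.172, 0.0222]
ee_rot: [-3.142, 0.0, -2.807]
force: [0.0, -0.8, -1.5]
width: 0.0381
gripper_force: 30.0
t: 19.15
eef_pos: [0.4425, -0.172, 0.0212]
ee_rot: [3.142, 0.0, -2.807]
force: [-0.6, -1.1, -1.5]
width: 0.0378
gripper_force: 30.0
```

```bash
H="python3 -m handwheel"
$H '[[[0,0,0.008,0,0,0,255],[0,0,0.012,0,0,0,255],[0,0,0.012,0,0,0,255]]]'; python3 st.py
```

```text
t: 19.52
eef_pos: [0.4426, -0.172, 0.0209]
ee_rot: [-3.141, 0.0, -2.807]
force: [-3.5, 3.1, 8.1]
width: 0.0378
gripper_force: 30.0
t 19.52 pos [ 0.4426 -0.172   0.0209] rot [-3.141  0.    -2.807] F [-3.5  3.1  8.1] w 0.0378 gf 30.0 q [ 0.05  0.28 -0.67  0.   -0.62 -1.28]
```

Set down at the expected height. I'll open only partly, since the decoy is close, then back off and look.

```bash
H="python3 -m handwheel"
$H '[[[0,0,-0.006,0,0,0,255],[0,0,-0.006,0,0,0,95],[0,0,-0.006,0,0,0,95],[0,0,-0.006,0,0,0,95]]]'
$H '[[[0,0,0,0,0,0,95],[0,0,-0.2,0,0,0,95],[0,0,-0.6,0,0,0,95],[0,0,-1,0,0,0,95]]]'
$H '[[[0,0,-0.5,0,0,0,95],[0,0,-1,0,0,0,95]]]' >/dev/null
$H '[[[-0.3,0.5,0,0,0,0,95],[-0.3,1,0,0,0,0,95]]]' >/dev/null
$H '[[[-0.3,0.5,0,0,0,0,95],[-0.3,1,0,0,0,0,95]]]' >/dev/null
$H '[[[-0.3,0.5,0,0,0,0,95],[-0.3,1,0,0,0,0,95],[-0.3,1,0,0,0,0,95]]]'
python3 - <<'E'
from u import *
a=cams.grab_frame("top"); b=cams.grab_frame("scene")
m=np.zeros((600,800,3),np.uint8)
m[0:400,0:320]=crop(a,371,262,32,40,10); m[0:540,330:610]=crop(b,358,274,28,54,10)
m[400:600,0:325]=crop(b,205,215,130,80,3)[:200,:325]; m[0:350,620:800]=crop(a,410,250,60,60,3)[:,:180].repeat(1,0)[:350] if 0 else 0
cv2.imwrite("pics/m7.png",m)
Y=.335
for n in("top","scene"):
    o=(.4426,-.172)
    print(n,proj(n,[[o[0]+np.cos(Y)*x-np.sin(Y)*y,o[1]+np.sin(Y)*x+np.cos(Y)*y,.05] for x,y in((-.032,.019),(-.032,-.019),(.032,-.019),(.032,.019))]).round(1).tolist())
E
```

```text
t: 20.02
eef_pos: [0.4426, -0.172, 0.0207]
ee_rot: [-3.142, 0.0, -2.807]
force: [0.0, -0.5, 0.2]
width: 0.0543
gripper_force: 0.0
t: 20.52
eef_pos: [0.4422, -0.172, 0.1014]
ee_rot: [3.141, -0.001, -2.807]
force: [-0.0, -0.2, -0.5]
width: 0.0553
gripper_force: 0.0
t: 21.65
eef_pos: [0.4313, 0.0802, 0.1807]
ee_rot: [3.141, 0.0, -2.804]
force: [0.6, -0.1, 0.5]
width: 0.0547
gripper_force: 0.0
top [[387.5, 294.7], [399.3, 290.6], [392.1, 270.4], [380.4, 274.4]]
scene [[363.0, 309.0], [379.5, 310.8], [381.3, 293.6], [365.5, 292.0]]
```

View pics/m7.png

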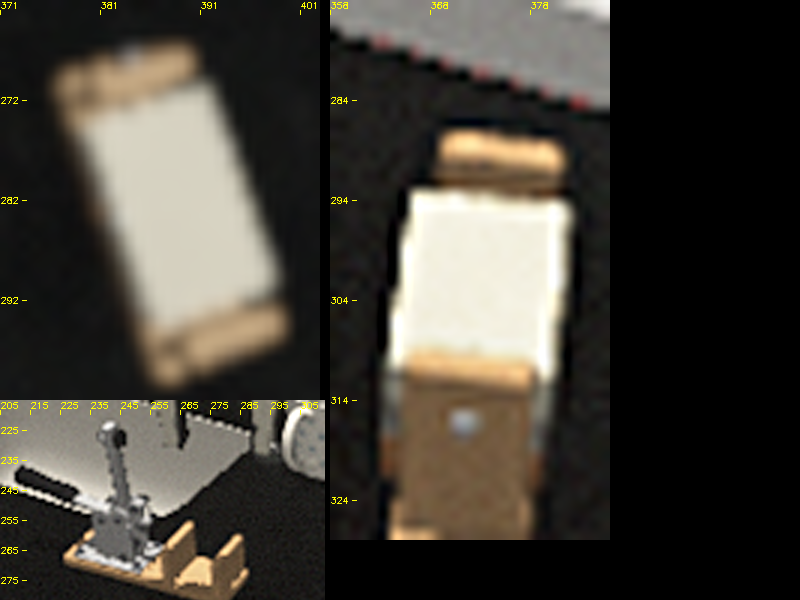

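The top view shows the stone between the posts, with its top centre at (389,282). It is centred across the rest to about 1 mm in both views and lies flat. The clamp is still open and the holder empty. Hand in.

```bash
python3 -c "
from station import arm
print(arm.job_done())"
```

```text
the job is handed in; nothing more can be done
None
```

The job is handed in after about 22 s of robot time: the clamp is flipped open, and the stone was laid on the worktop, regripped by its long sides and set gently on the stand's rest between the posts, the same face up and centred to about 1 mm in both camera views; the verdict was not shown.

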